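# Snap a core box half into the bench cradle

### The arm

A 6-joint arm with a two-finger parallel gripper is mounted at the origin on the work surface. World frame = base frame: x ahead of the robot, y to its left, z up, the work surface at z = 0. Lengths are in mm, angles in rad, forces in N, time in s.
With the tool pointing down it reaches from about 275 to 825 mm from the base axis. Payload 4.9 kg.
Tool frame: the origin (TCP) lies at the very end of the fingers, on their centre line; the grasp point (between the pads) lies 19 mm behind it (bot.pinch_z is the z of the grasp point in the tool frame, in mm); z points along the fingers, y is the direction in which the jaws open and shut (so a half turn about z gives the same grasp; the last joint's range is limited). The gripper opens to 85 mm and grips with 20 to 120 N. Pads are 22 mm wide; open, the fingers measure 114 mm over their backs; the gripper's body (76 mm by 85 mm) begins 54 mm behind the grasp point. The pads swing forward as they close: fully open they stand 13 mm farther back than shut.
Start: joints at [-1.429, 0.326, -0.193, 1.052, 0, 1.437], TCP at [149.786, -529.228, 231.281] pointing down, gripper open.
Joint ranges: [-2.65, 2.65], [-0.97, 1.79], [-1.3, 1.35], [-1.93, 2.1], [-1.47, 1.37], [-3.14, 3.14]. Speed limits (rad/s): [2.57, 2.57, 3.14, 3.14, 3.14, 3.14].

### API

Orientations are given as a rotation vector (axis times angle).
In Python, from plant import bot gives the robot as it stands. The module is installed in compiled form; this text tells all that it offers.
- The arm moves only by the tool arm_command, never from a script. Its arguments are lists of equal length, an entry for each row: "delta_rot": the turn, a rotation vector about the world's x, y, z in rad, a list of three; "travel": the shift along the world's x, y, z in m, a list of three; "hand": the closure in counts, from 0 (fully open) to 255 (shut). A call has 1 to 10 rows; each row shifts and turns the pose as measured when the row begins; what a row does not reach is not made up. A row lasts 1/12 s, in which the tool goes at most 41.7 mm and 7.16 degrees, less where a joint would pass 70% of its speed; a pose out of reach is approached as far as the arm can. A call is refused whole if a number of a shift passes 0.0417 or a number of a turn 0.125, either way. A call with a gripper value outside its range is refused whole. The fingers move at their own pace and stop on an object; "newtons" is the grip in N (left out, the last holds). Time passes only in rows, so rows that do not move let the fingers close. It gives the time, the measured TCP pose, the force and the opening at its end, in the units of the state.
- bot.get_obs(): the state, without advancing time (a new reading comes with each control period).
- bot.get_image(name): name is "scene" or "top" or "wrist"; returns the picture (420x560x3 uint8, red, green, blue); there is no depth.
- bot.get_calibration(name): a dict with "mtx" (3x3 intrinsics, pixels), "R" (3x3) and "t" (3): a world point X has camera coordinates R X + t; the wrist camera has in their place "T_tool_cam" (4x4, takes a point from camera to tool coordinates, whose origin is the TCP and whose axes are the flange's). Camera axes: x right, y down, z forward; pixel columns grow to the right and rows downward; lengths in mm; the calibration is good to about 2 mm. A picture is of the moment at which its call begins: read the wrist's pose just before it. get_calibration takes no time and is no camera call.
- bot.close_job(): hands the job in, once; it reports no verdict.
Trained networks look in the newest picture that a camera, given by its name, has taken for a name from the list of things; names that differ only in an ending like _2 or _b are one class to them, and where a whole thing is asked for, a point or a joint stands for the part that bears it (a point fixed in the world has none). Each returns a list of dicts, best first, with "conf" (0 to 1); they miss things now and then, are a little off and sometimes report something else, mostly with a low value. They report only what shows in the picture. A call takes as long as a camera call. They do not tell look-alikes from the thing itself.
- bot.look_for(target, camera): "centre" ([column, row] in pixels, amid what is visible of it).
The state is a dict: "t": time; "joint_positions": joint angles; "joint_velocities": joint speeds; "effort": joint torques, N m; "eef_pos": TCP position; "ee_rot": TCP orientation; "force": force on the tool from outside, world axes, zero at the start; "torque": the same for the moment, N m; "grip_width": finger opening in mm.
Only numpy, scipy, OpenCV 4.12 (cv2) and the standard library are available. Lean on these libraries where they do the work, as an engineer would, in place of code of your own. Each camera call takes 0.05 s, during which the arm holds its last target. There are 200 camera calls.

### The job

Fit the green core box half into the steel holding cradle, cavity up and either way round: slip one end in under the lip of the sprung stop and push the stop back, then press the other end down, without forcing it, until the brass spring bolt snaps out over its lug and the box lies flat on the bed, held at both ends. Leave the hold-down arm above it where it is set and the mallet, the iron weight and the vent rod where they lie, and let go of the box.

Things in the scene. Friction and masses are not known exactly. Their poses are not given: they have to be found in the camera images.
- box_centre (a point): centre, half-way up, of the loose green core box half (0.32-0.6 kg), both ends alike, starting flat on the bench, cavity up. 150 long (x) x 56 wide (y, plain upright sides, grip here) x 46 mm high (z). The block proper is 106 mm long; a lug 22 mm long, 56 wide, 16 thick juts from each end, flush with the underside. Open half-round cavity 76 x 38 mm, 18 deep, end rims 15 mm wide
- box_end_a (a point): middle of the end face of the lug at the box's +x end, 8 mm above its underside; axes as the box
- box_end_b (a point): middle of the end face of the lug at the box's -x end, 8 mm above its underside; axes as the box
- cradle_bed (a point): middle of the bed of the fixed grey steel cradle, on its surface, 14 mm above the bench; x along the cradle from the sprung stop (robot's side) to the spring bolt, y left, z up. A seated box lies centred here, its length along x. All sizes below in mm from here. Side cheeks 61 mm apart, 12 high, 8 thick, at x -60 to -34 and 43 to 69; sides open between. Plate x -136 to 126, y +-50
- stop_face (a point): on the sprung stop's upright face, 10 mm above the bed, moves with it: x = -70 relaxed. Axes as the bed. The stop's lip juts 9 mm towards +x over this face, is 50 mm wide, underside 21 and top 30 mm above the bed. Slides back (-x) up to 12 mm: 2.4 N to start, then 0.4 N per mm. The frame round it reaches y +-38 and 30 mm up. The box's end goes in under the lip, tilted
- housing_top (a point): near top edge of the fixed bolt housing, x = 83, 60 mm above the bed; housing 60 mm wide, reaching to x = 103, its black pull knob to x = 129. Below, its face slopes to x = 75 at 42 mm, then is upright (shoulder) down to the bed. The box is 5 mm longer than the room from relaxed stop to shoulder; with one end entering under the lip it must tilt about 24 degrees for the other to clear this edge
- bolt_nose (a point): tip of the brass spring bolt's nose, 20 mm above the bed, x = 68 when out (7 mm proud of the shoulder), moves with it. 30 mm wide, flat underside 18 mm above the bed, upper side slopes from x = 68 (22 mm up) to 76 (42 mm up). A lug pressed down on it drives it back: 3.5 N to start, then 0.3 N per mm. A box under the lip, let go, stays leaning on the bolt (on the housing if the stop was not pushed)
- press_side (a point): fixed point of the cradle where the upper rim of a seated box lies at its bolt end: x = 45, y = 0, 46 mm above the bed; axes as the bed. With the box leaning here (one end under the lip, the stop pushed back 2 mm or more, tilted 12 to 16 degrees) pushing its rim down near x = 35 to 50 snaps it in with 10 to 25 N (pushed towards the bolt it binds); when home, the rim stops dead at this height
- pad_face (a point): centre of the underside of the round rubber hold-down pad, 44 mm across, 200 mm above the bench, over about x = 22, y = 0 of the cradle. Its spindle stands to 284 mm; a 26 mm wide steel arm, 240 to 274 mm up, runs to a 25 mm post at x = 100, y = 85. Stiff to turn; leave it as set. No room for an upright gripper over the middle or the bolt half: lean the tool back towards the stop, 30 to 45 degrees
- stop (a joint): how far the sprung stop is pushed back, m: 0 relaxed, 0.012 at most, about 0.005 with a seated box
- bolt (a joint): how far the spring bolt is pushed into its housing, m: 0 out, 0.007 when its nose is flush with the shoulder, 0.011 at most
- weight: cast iron weight with a knob, 80 mm across, 78 mm high, origin in the middle of its underside: leave alone
- mallet: hornbeam mallet lying on its side, head 62 x 112 x 60 mm (x, y, z), origin under the head's middle, handle 180 mm long to -x: leave alone
- vent_rod: brass vent rod 10 mm thick, 180 mm long along x, with a wooden cross handle 60 mm wide at its +x end, origin on the bench at the middle: leave alone
Things that resemble listed ones, but are neither listed nor needed, are in the scene too. Of the things like the part that bears box_centre, leave any that is orange; of the rest the larger one is meant.

How it is judged:
By the outcome, as a careful person would: the job done as asked, in the order asked, and still so for the second after the job is handed in, with the robot touching nothing.
It also fails if it takes over 61 s, if anything falls off the work surface, if the arm or the gripper's body presses on something with over 40 N, if the wrist force passes 120 N, or if a joint passes its speed limit or range.

## Working session

There is one attempt and no reset: what is moved stays moved. The work goes in short steps, Python scripts to look and compute and a tool call to move; the robot and the scene stay as the last step left them, time stands still between calls to the robot, and variables do not carry over. Pictures are saved under pics/ and viewed, about 8 in all and at most 12, crops included, and the job is handed in when it is done.

Besides the shell and the picture viewer there is one more tool, called after "Emit:" as a command line: name --argument value ..., lists and objects as JSON in quotes. arm_command: Moves the arm, as the interface text tells. Its arguments: {"type":"object","properties":{"delta_rot":{"type":"array","items":{"type":"array","items":{"type":"number"}}},"travel":{"type":"array","items":{"type":"array","items":{"type":"number"}}},"hand":{"type":"array","items":{"type":"number"}},"newtons":{"type":"number"}},"required":["delta_rot","travel","hand"]}

```bash
mkdir -p pics && python3 - <<'E'
from plant import bot
import cv2,numpy as np
o=bot.get_obs();print(o)
for n in("scene","top"):
    cv2.imwrite(f"pics/{n}0.png",bot.get_image(n)[:,:,::-1])
    c=bot.get_calibration(n);print(n,c)
    for k in("box_centre","stop_face","housing_top","bolt_nose","pad_face","weight","mallet","vent_rod","box_end_a","cradle_bed","press_side"):
        print(k,[(np.round(d["centre"]),round(d["conf"],2)) for d in bot.look_for(k,n)][:4])
print(bot.get_calibration("wrist"),bot.pinch_z)
E
```

```text
{'t': 0.0, 'joint_positions': array([-1.42924019e+00,  3.26915431e-01, -1.93600920e-01,  1.05202142e+00,
       -1.12904811e-05,  1.43658036e+00]), 'joint_velocities': array([-0.00061928,  0.00081584,  0.00078535, -0.00066645, -0.00045103,
        0.00083616]), 'effort': array([ 1.14772985e-03, -4.43398798e+01,  2.62439775e+01,  1.54534006e-02,
       -8.13072234e-05, -7.42220834e-06]), 'eef_pos': array([ 149.67351932, -528.62078581,  230.51087907]), 'ee_rot': array([-3.11005021e+00, -4.31571127e-01,  2.77588539e-05]), 'force': array([6.32893183e-01, 3.85425114e-01, 4.02253371e-04]), 'torque': array([ 0.05702155, -0.02153734,  0.02768494]), 'grip_width': 85.25129923446427}
scene {'mtx': array([[411.96312164,   0.        , 279.82342784],
       [  0.        , 411.96312164, 212.32255981],
       [  0.        ,   0.        ,   1.        ]]), 'R': array([[-0.67693437,  0.73580623,  0.018683  ],
       [ 0.52341051,  0.4990684 , -0.69063172],
       [-0.51749522, -0.45773347, -0.72296526]]), 't': array([ 425.13127297, -159.94669844, 1428.53581366])}
box_centre [(array([163., 170.]), 0.89)
[... 1571 characters left out ...]
[425., 199.]), 0.82), (array([382., 210.]), 0.81), (array([385., 157.]), 0.71)]
cradle_bed [(array([200., 199.]), 0.73)]
press_side [(array([201., 198.]), 0.76)]
{'mtx': array([[317.14282111,   0.        , 285.00168313],
       [  0.        , 317.14282111, 211.30626348],
       [  0.        ,   0.        ,   1.        ]]), 'T_tool_cam': array([[-4.12234906e-04, -9.52385193e-01, -3.04897153e-01,
         7.77770454e+01],
       [ 9.99998283e-01,  1.58219227e-04, -1.84626141e-03,
        -6.46260346e-01],
       [ 1.80659262e-03, -3.04897391e-01,  9.52383493e-01,
        -1.41816193e+02],
       [ 0.00000000e+00,  0.00000000e+00,  0.00000000e+00,
         1.00000000e+00]])} -18.700000000000003
```

```bash
python3 - <<'E'
import cv2,numpy as np
a=cv2.imread("pics/top0.png")[80:360,70:490]
cv2.imwrite("pics/top0b.png",cv2.resize(a,(800,533),interpolation=cv2.INTER_CUBIC))
a=cv2.imread("pics/scene0.png");cv2.imwrite("pics/scene0b.png",cv2.resize(a,(800,600),interpolation=cv2.INTER_CUBIC))
E
```

```text
(no output)
```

View pics/top0b.png

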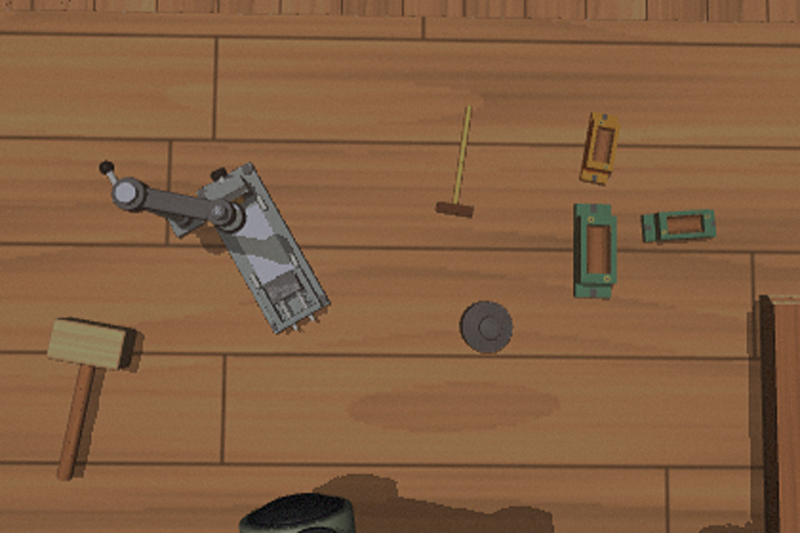

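View pics/scene0b.png

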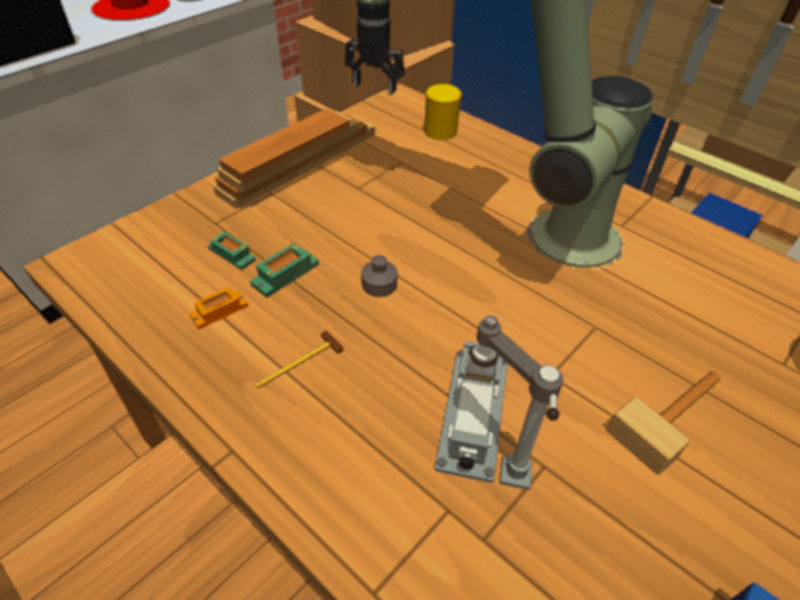

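The large green half is at crop (595,250); the small green one and the orange one sit beside it. The cradle runs from its stop end (303,318) to its bolt end (230,178). I'll convert these to world positions.

```bash
cat > h.py <<'E'
from plant import bot
import numpy as np,cv2
from scipy.spatial.transform import Rotation as R
def cam(n,o=None):
    c=bot.get_calibration(n)
    if n!="wrist": return c["mtx"],c["R"],np.array(c["t"])
    o=o or bot.get_obs(); T=np.eye(4);T[:3,:3]=R.from_rotvec(o["ee_rot"]).as_matrix();T[:3,3]=o["eef_pos"]
    M=np.linalg.inv(T@c["T_tool_cam"]);return c["mtx"],M[:3,:3],M[:3,3]
def w(C,px,z):
    K,Rm,t=C;d=Rm.T@np.linalg.solve(K,[px[0],px[1],1]);c=-Rm.T@t
    return c+d*(z-c[2])/d[2]
def proj(C,X):
    K,Rm,t=C;p=K@(Rm@np.asarray(X,float)+t);return p[:2]/p[2]
E
python3 - <<'E'
from h import *
C=cam("top");f=lambda x,y:(70+x*.525,80+y*.525)
for n,p,z in[("lugA",(594,205),8),("lugB",(594,298),8),("c1",(277,333),8),("c2",(329,303),8),("c3",(252,163),8),("pad",(225,214),240),("post",(130,193),280),("weight",(487,327),78),("sm",(680,226),20),("rod",(465,155),5),("rodh",(454,210),10),("mal",(90,342),60)]:
    print(n,np.round(w(C,f(*p),z)))
E
```

```text
lugA [ 641. -407.    8.]
lugB [ 491. -406.    8.]
c1 [431. 100.   8.]
c2 [479.  18.   8.]
c3 [703. 146.   8.]
pad [593. 138. 240.]
post [613. 247. 280.]
weight [ 446. -224.   78.]
sm [ 608. -542.   20.]
rod [ 721. -198.    5.]
rodh [ 630. -180.   10.]
mal [417. 374.  60.]
```

Emit:
arm_command --delta_rot '[[0,0,0.12],[0,0,0.12],[0,0,0.12],[0,0,0.12],[0,0,0.12],[0,0,0.12],[0,0,0.12],[0,0,0.12],[0,0,0.12],[0,0,0.12]]' --travel '[[0.017,0.005,0],[0.017,0.005,0],[0.017,0.005,0],[0.017,0.005,0],[0.017,0.005,0],[0.017,0.005,0],[0.017,0.005,0],[0.017,0.005,0],[0.017,0.005,0],[0.017,0.005,0]]' --hand '[0,0,0,0,0,0,0,0,0,0]'

```text
t: 2.03
eef_pos: [323.4, -478.3, 231.4]
ee_rot: [2.277, 2.163, -0.002]
force: [0.0, -0.0, -0.5]
grip_width: 85.4
```

Emit:
arm_command --delta_rot '[[0,0,0.12],[0,0,0.12],[0,0,0.12],[0,0,0.12],[0,0,0.12],[0,0,0.12],[0,0,0.12],[0,0,0.12],[0,0,0.12],[0,0,0.12]]' --travel '[[0.017,0.005,0],[0.017,0.005,0],[0.017,0.005,0],[0.017,0.005,0],[0.017,0.005,0],[0.017,0.005,0],[0.017,0.005,0],[0.017,0.005,0],[0.017,0.005,0],[0.017,0.005,0]]' --hand '[0,0,0,0,0,0,0,0,0,0]'

```text
t: 2.87
eef_pos: [502.1, -424.7, 230.9]
ee_rot: [0.581, 3.086, 0.0]
force: [0.3, -0.8, -0.5]
grip_width: 85.4
```

Emit:
arm_command --delta_rot '[[0,0,0.12],[0,0,0.12],[0,0,0.12],[0,0,0],[0,0,0]]' --travel '[[0.012,0.005,-0.01],[0.012,0.005,-0.01],[0.012,0.005,-0.01],[0.01,0.003,-0.01],[0,0,0]]' --hand '[0,0,0,0,0]'

```text
t: 3.28
eef_pos: [554.3, -404.5, 189.2]
ee_rot: [-0.008, 3.137, 0.0]
force: [-0.4, 0.0, -0.1]
grip_width: 85.4
```

```bash
python3 - <<'E'
from h import *
o=bot.get_obs();im=bot.get_image("wrist");C=cam("wrist",o)
print(o["eef_pos"],o["ee_rot"])
np.savez("w1.npz",K=C[0],R=C[1],t=C[2])
cv2.imwrite("pics/w1.png",cv2.resize(im[:,:,::-1],(800,600),interpolation=cv2.INTER_CUBIC))
E
```

```text
[ 554.26114509 -404.51680959  189.24099348] [-8.18586994e-03  3.13734694e+00  2.76821046e-04]
```

View pics/w1.png

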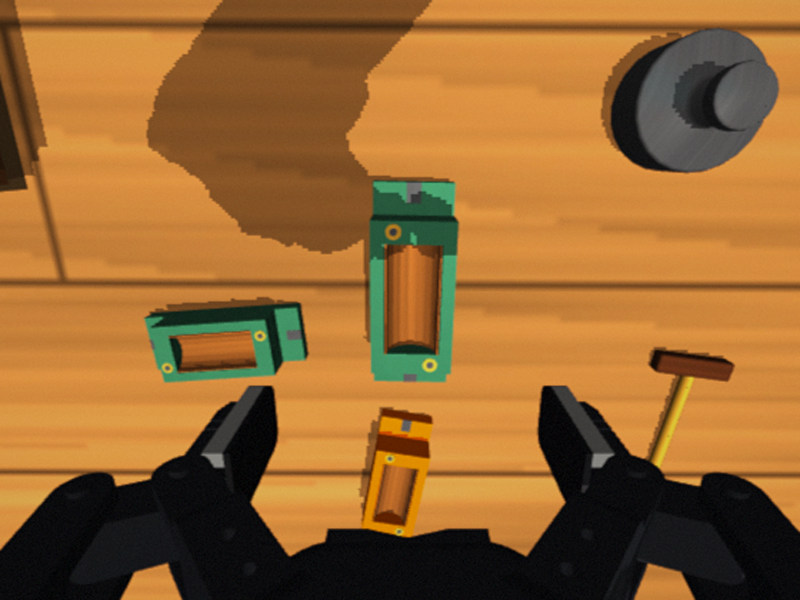

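```bash
python3 - <<'E'
from h import *
d=np.load("w1.npz");C=(d["K"],d["R"],d["t"])
for p,z in[((373,181),16),((455,182),16),((370,218),46),((457,218),46),((371,375),46),((451,375),46)]:
    print(p,np.round(w(C,np.array(p)*.7,z),1))
E
```

```text
(373, 181) [ 492.  -426.7   16. ]
(455, 182) [ 492.4 -371.5   16. ]
(370, 218) [ 512.6 -426.8   46. ]
(457, 218) [ 512.4 -372.6   46. ]
(371, 375) [ 621.3 -428.4   46. ]
(451, 375) [ 621.1 -372.6   46. ]
```

Emit:
arm_command --delta_rot '[[0,-0.105,0],[0,-0.105,0],[0,0,0],[0,0,0],[0,0,0],[0,0,0],[0,0,0]]' --travel '[[0.003,0.002,-0.03],[0.003,0.002,-0.03],[0,0,-0.03],[0,0,-0.03],[0,0,-0.02],[0,0,0],[0,0,0]]' --hand '[0,0,0,0,0,0,0]'

```text
t: 3.92
eef_pos: [555.5, -404.2, 53.8]
ee_rot: [0.024, 2.923, -0.008]
force: [-0.4, -1.0, 0.2]
grip_width: 85.1
```

Emit:
arm_command --delta_rot '[[0,0,0.015],[0,0,0],[0,0,0],[0,0,0],[0,0,0]]' --travel '[[0.003,0.003,-0.015],[0.002,0.002,-0.015],[0,0,-0.01],[0,0,-0.003],[0,0,0]]' --hand '[0,0,0,0,0]'

```text
t: 4.33
eef_pos: [564.1, -405.8, 19.3]
ee_rot: [0.01, 2.914, -0.02]
force: [-0.5, 0.0, -0.3]
grip_width: 85.5
```

Emit:
arm_command --delta_rot '[[0,0,0],[0,0,0],[0,0,0],[0,0,0],[0,0,0],[0,0,0]]' --travel '[[0,0,0],[0,0,0],[0,0,0],[0,0,0],[0,0,0],[0,0,0]]' --hand '[255,255,255,255,255,255]' --newtons 50

```text
t: 4.83
eef_pos: [564.5, -406.8, 23.0]
ee_rot: [0.011, 2.913, -0.022]
force: [0.3, -0.3, -3.4]
grip_width: 55.1
```

Emit:
arm_command --delta_rot '[[0,0,0],[0,0,0],[0,0,0],[0,0,0],[0,0,0],[0,0,0],[0,0,0]]' --travel '[[0,0,-0.003],[0,0,0],[0,0,0],[0,0,-0.005],[0,0,-0.004],[0,0,-0.003],[0,0,-0.002]]' --hand '[120,0,0,0,0,0,0]'

```text
t: 5.42
eef_pos: [566.7, -409.2, 10.6]
ee_rot: [0.011, 2.907, -0.029]
force: [-0.4, 0.0, -0.1]
grip_width: 85.5
```

```bash
python3 - <<'E'
from h import *
for i in range(4):
    o=bot.get_obs();im=bot.get_image("wrist");print(o["eef_pos"],o["ee_rot"],o["force"],o["grip_width"])
E
```

```text
[ 566.73705679 -409.16952417   10.55026337] [ 0.01103603  2.9066094  -0.0286611 ] [-0.43703935  0.01394798 -0.12345836] 85.46996202155049
[ 566.4228206  -408.87031668    9.98529929] [ 0.01114882  2.90731189 -0.02772123] [ 0.29846475  0.14531236 -0.80606348] 85.50167526645349
[ 566.42162039 -408.83754753   10.24797065] [ 0.01115383  2.90733424 -0.0275826 ] [0.04073508 0.2788017  0.04267256] 85.3580036720754
[ 566.60729417 -408.96541046   10.66969309] [ 0.01100078  2.9069852  -0.02805902] [-0.1769154  -0.29917484  1.25136394] 85.35596627885857
```

Emit:
arm_command --delta_rot '[[0,0,0],[0,0,0],[0,0,0],[0,0,0],[0,0,0],[0,0,0]]' --travel '[[0,0.0015,-0.001],[0,0.0015,-0.001],[0,0,0],[0,0,0],[0,0,0],[0,0,0]]' --hand '[255,255,255,255,255,255]' --newtons 60

```text
t: 6.12
eef_pos: [567.0, -406.5, 9.5]
ee_rot: [0.011, 2.906, -0.03]
force: [0.3, -0.7, -0.4]
grip_width: 55.3
```

```bash
python3 - <<'E'
from h import *
o=bot.get_obs();print(o["eef_pos"],o["force"]);M=R.from_rotvec(o["ee_rot"]).as_matrix();print(M.round(4))
E
```

```text
[ 567.00401011 -406.46070231    9.47986764] [ 0.25106586 -0.72469808 -0.42354244]
[[-0.9724  0.0102  0.2331]
 [ 0.0053  0.9998 -0.0216]
 [-0.2333 -0.0197 -0.9722]]
```

```bash
cat >> h.py <<'E'
import json,os,sys
def pose(o): 
    T=np.eye(4);T[:3,:3]=R.from_rotvec(o["ee_rot"]).as_matrix();T[:3,3]=o["eef_pos"];return T
def cradle():
    d=json.load(open("cr.json"));T=np.eye(4);T[:3,:3]=R.from_euler("z",d["yaw"],degrees=True).as_matrix();T[:3,3]=[d["x"],d["y"],d["z"]];return T
def boxpose(xe,ze,th):  # lower stop-end corner at (xe,0,ze), bolt end up by th; frame at that corner
    T=np.eye(4);T[:3,:3]=R.from_euler("y",-th,degrees=True).as_matrix();T[:3,3]=[xe,0,ze];return T
def goto(xe,ze,th,n):
    G=np.load("G.npy");o=bot.get_obs();P=pose(o);Q=cradle()@boxpose(xe,ze,th)@G
    d=(Q[:3,3]-P[:3,3])/1000;r=R.from_matrix(Q[:3,:3]@P[:3,:3].T).as_rotvec()
    print("total",d.round(4),r.round(3),"per row",n,(d/n).round(4),(r/n).round(4),"tip",Q[:3,3].round(1))
def where():
    G=np.load("G.npy");o=bot.get_obs();B=np.linalg.inv(cradle())@pose(o)@np.linalg.inv(G)
    print("box corner",B[:3,3].round(1),"tilt %.1f yaw %.2f roll %.2f"%tuple(np.degrees([np.arcsin(B[2,0]),np.arctan2(B[1,0],B[0,0]),np.arcsin(B[2,1])])),"F",o["force"].round(1),"w",round(o["grip_width"],1))
E
echo '{"x":573,"y":126,"z":14,"yaw":29.7}'>cr.json
python3 - <<'E'
from h import *
P=pose(bot.get_obs());B=np.eye(4);yaw=-np.arctan2(P[0,1],P[1,1]);B[:3,:3]=R.from_euler("z",yaw).as_matrix()
B[:3,3]=[567,-406.5,0]-B[:3,0]*75
np.save("G.npy",np.linalg.inv(B)@P);where();goto(-168,110,26,20)
E
```

```text
box corner [-333.8 -421.8  -14. ] tilt 0.0 yaw -30.28 roll -0.00 F [ 0.3 -0.7 -0.4] w 55.3
total [-0.085   0.4806  0.1559] [ 0.115 -0.444  0.519] per row 20 [-0.0043  0.024   0.0078] [ 0.0058 -0.0222  0.026 ] tip [482.   74.1 165.4]
```

Emit:
arm_command --delta_rot '[[0,0,0],[0,0,0],[0,0,0],[0,0,0],[0,0,0]]' --travel '[[0,0,0.01],[0,0,0.025],[0,0,0.035],[0,0,0.035],[0,0,0.03]]' --hand '[255,255,255,255,255]'

```text
t: 6.53
eef_pos: [557.1, -397.1, 136.2]
ee_rot: [0.015, 2.928, -0.002]
force: [0.9, -0.5, -3.8]
grip_width: 55.0
```

```bash
python3 -c "
from h import *
where();goto(-168,110,26,18)"
```

```text
box corner [-337.8 -408.5  114.4] tilt -1.3 yaw -30.27 roll 1.13 F [ 0.9 -0.5 -3.8] w 55.0
total [-0.0751  0.4712  0.0292] [ 0.102 -0.471  0.514] per row 18 [-0.0042  0.0262  0.0016] [ 0.0057 -0.0262  0.0286] tip [482.   74.1 165.4]
```

Emit:
arm_command --delta_rot '[[0.006,-0.026,0.029],[0.006,-0.026,0.029],[0.006,-0.026,0.029],[0.006,-0.026,0.029],[0.006,-0.026,0.029],[0.006,-0.026,0.029],[0.006,-0.026,0.029],[0.006,-0.026,0.029],[0.006,-0.026,0.029],[0.006,-0.026,0.029]]' --travel '[[-0.004,0.026,0.002],[-0.004,0.026,0.002],[-0.004,0.026,0.002],[-0.004,0.026,0.002],[-0.004,0.026,0.002],[-0.004,0.026,0.002],[-0.004,0.026,0.002],[-0.004,0.026,0.002],[-0.004,0.026,0.002],[-0.004,0.026,0.002]]' --hand '[255,255,255,255,255,255,255,255,255,255]'

```text
t: 7.37
eef_pos: [514.4, -132.4, 168.9]
ee_rot: [-0.379, 2.626, 0.114]
force: [-0.2, 0.1, -5.1]
grip_width: 55.1
```

Emit:
arm_command --delta_rot '[[0.006,-0.026,0.029],[0.006,-0.026,0.029],[0.006,-0.026,0.029],[0.006,-0.026,0.029],[0.006,-0.026,0.029],[0.006,-0.026,0.029],[0.006,-0.026,0.029]]' --travel '[[-0.004,0.026,0.002],[-0.004,0.026,0.002],[-0.004,0.026,0.002],[-0.004,0.026,0.002],[-0.004,0.026,0.002],[-0.004,0.026,0.002],[-0.004,0.02,0.002]]' --hand '[255,255,255,255,255,255,255]'

```text
t: 7.95
eef_pos: [475.9, 54.4, 181.5]
ee_rot: [-0.62, 2.4, 0.198]
force: [0.1, 0.1, -4.0]
grip_width: 55.4
```

```bash
python3 - <<'E'
from h import *
where();goto(-168,110,26,3)
o=bot.get_obs();im=bot.get_image("wrist");C=cam("wrist",o)
np.savez("w2.npz",K=C[0],R=C[1],t=C[2])
for n in ("stop_face","cradle_bed","housing_top","bolt_nose"): print(n,[(np.round(d["centre"]),round(d["conf"],2)) for d in bot.look_for(n,"wrist")][:3])
cv2.imwrite("pics/w2.png",cv2.resize(im[:,:,::-1],(800,600),interpolation=cv2.INTER_CUBIC))
E
```

```text
box corner [-183.7  -13.3  127.2] tilt 25.1 yaw -0.64 roll 0.22 F [ 0.1  0.1 -4. ] w 55.4
total [ 0.0061  0.0197 -0.0161] [ 0.005 -0.016  0.009] per row 3 [ 0.002   0.0066 -0.0054] [ 0.0015 -0.0053  0.0031] tip [482.   74.1 165.4]
stop_face [(array([307., 104.]), 0.89)]
cradle_bed [(array([318.,  86.]), 0.82)]
housing_top [(array([317.,  91.]), 0.94)]
bolt_nose []
```

View pics/w2.png

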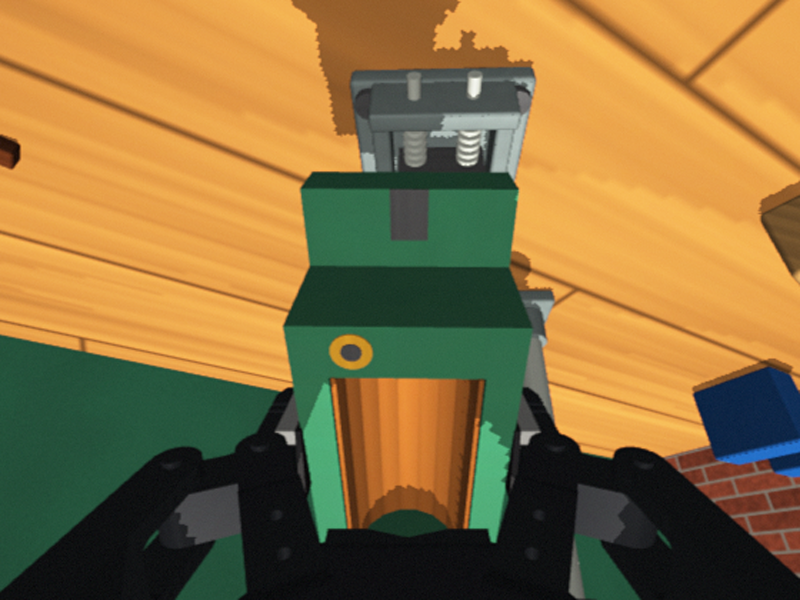

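```bash
python3 - <<'E'
from h import *
d=np.load("w2.npz");C=(d["K"],d["R"],d["t"]);D=np.linalg.inv(cradle())
for p,z in[((352,72),14),((534,70),14),((352,72),8),((534,70),8),((372,115),44),((520,112),44),((372,130),44),((520,128),44),((414,75),30),((474,75),30)]:
    X=w(C,np.array(p)*.7,z);print(p,z,X.round(1),(D@[*X,1])[:3].round(1))
# predicted lug end corner pixels vs seen
G=np.load("G.npy");B=pose(bot.get_obs())@np.linalg.inv(G)
for q in[(0,-28,16),(0,28,16),(22,-28,16),(22,28,16),(22,-28,46),(22,28,46)]: print(q,(proj(C,(B@[*q,1])[:3])/.7).round(0))
im=cv2.imread("pics/w2.png")[40:200,320:570];cv2.imwrite("pics/w2c.png",cv2.resize(im,(800,512),interpolation=cv2.INTER_CUBIC))
E
```

```text
(352, 72) 14 [472.5  18.4  14. ] [-140.6  -43.6    0. ]
(534, 70) 14 [425.9 100.1  14. ] [-140.6   50.4    0. ]
(352, 72) 8 [475.9  19.3   8. ] [-137.2  -44.5   -6. ]
(534, 70) 8 [428.  103.2   8. ] [-137.2   52.    -6. ]
(372, 115) 44 [470.8  31.   44. ] [-135.8  -31.9   30. ]
(520, 112) 44 [434.3  93.2  44. ] [-136.7   40.3   30. ]
(372, 130) 44 [478.6  34.5  44. ] [-127.3  -32.7   30. ]
(520, 128) 44 [441.2  99.1  44. ] [-127.8   41.9   30. ]
(414, 75) 30 [450.2  42.9  30. ] [-147.8  -11.3   16. ]
(474, 75) 30 [436.1  68.4  30. ] [-147.5   17.8   16. ]
(0, -28, 16) [282. 190.]
(0, 28, 16) [502. 191.]
(22, -28, 16) [294. 267.]
(22, 28, 16) [494. 269.]
(22, -28, 46) [263. 328.]
(22, 28, 46) [514. 331.]
```

View pics/w2c.png

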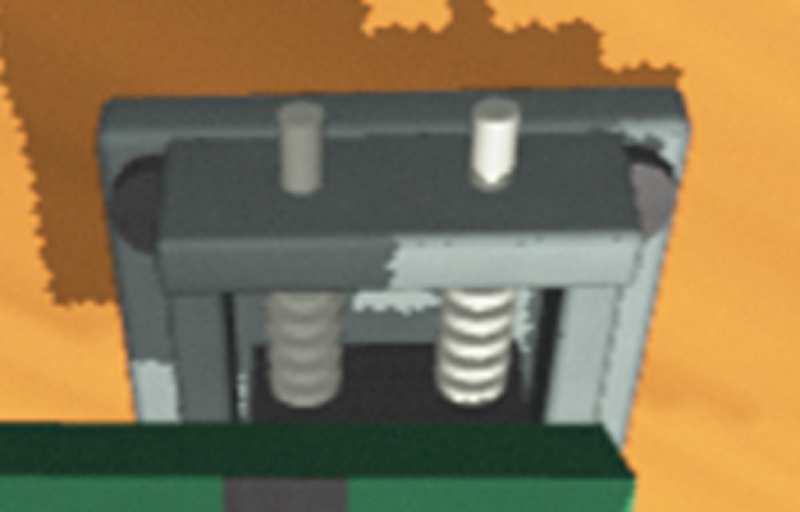

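```bash
python3 - <<'E'
from h import *
d=np.load("w2.npz");C=(d["K"],d["R"],d["t"]);D=np.linalg.inv(cradle())
f=lambda x,y:np.array([x/3.2+320,y/3.2+40])*.7
for p,z in[((105,128),14),((690,122),14),((105,100),0),((681,90),0),((158,240),44),((640,235),44),((170,290),44),((635,285),44)]:
    X=w(C,f(*p),z);print(p,z,X.round(1),(D@[*X,1])[:3].round(1))
M=np.eye(4);M[:3,:3]=C[1];M[:3,3]=C[2];P=np.linalg.inv(M)@np.linalg.inv(bot.get_calibration("wrist")["T_tool_cam"])
B=P@np.linalg.inv(np.load("G.npy"))
for q in[(0,-28,16),(0,28,16),(22,-28,16),(22,28,16),(22,-28,46),(22,28,46)]: print(q,(proj(C,(B@[*q,1])[:3])/.7).round(0))
where()
E
```

```text
(105, 128) 14 [476.3  20.5  14. ] [-136.3  -43.7    0. ]
(690, 122) 14 [428.8 103.8  14. ] [-136.3   52.2    0. ]
(105, 100) 0 [479.8  20.8   0. ] [-133.1  -45.2  -14. ]
(681, 90) 0 [430.4 106.    0. ] [-133.8   53.2  -14. ]
(158, 240) 44 [471.5  29.8  44. ] [-135.8  -33.2   30. ]
(640, 235) 44 [434.9  93.7  44. ] [-136.    40.4   30. ]
(170, 290) 44 [478.6  35.2  44. ] [-127.   -32.1   30. ]
(635, 285) 44 [442.1  98.8  44. ] [-127.2   41.3   30. ]
(0, -28, 16) [293. 187.]
(0, 28, 16) [514. 188.]
(22, -28, 16) [304. 265.]
(22, 28, 16) [504. 266.]
(22, -28, 46) [275. 325.]
(22, 28, 46) [526. 327.]
box corner [-183.2  -16.2  127.8] tilt 25.1 yaw -0.74 roll 0.12 F [-0.4  0.6 -4.4] w 55.3
```

```bash
echo '{"x":571.9,"y":127.9,"z":14,"yaw":29.7}'>cr.json; python3 -c "
from h import *
goto(-130,60,26,4)"
```

```text
total [ 0.0361  0.0427 -0.0667] [ 0.006 -0.015  0.012] per row 4 [ 0.009   0.0107 -0.0167] [ 0.0015 -0.0038  0.003 ] tip [513.9  94.9 115.4]
```

Emit:
arm_command --delta_rot '[[0.002,-0.004,0.003],[0.002,-0.004,0.003],[0.002,-0.004,0.003],[0.002,-0.004,0.003],[0,0,0]]' --travel '[[0.009,0.011,-0.017],[0.009,0.011,-0.017],[0.009,0.011,-0.017],[0.009,0.011,-0.017],[0,0,0]]' --hand '[255,255,255,255,255]'

```text
t: 8.62
eef_pos: [522.1, 90.7, 115.7]
ee_rot: [-0.616, 2.376, 0.19]
force: [-0.6, 0.0, -4.2]
grip_width: 55.5
```

```bash
python3 -c "
from h import *
where();goto(-48,35,26,5)"
```

```text
box corner [-124.7   -7.3   59.9] tilt 26.4 yaw -0.43 roll -0.41 F [-0.6  0.  -4.2] w 55.5
total [ 0.063   0.0448 -0.0253] [0.003 0.009 0.011] per row 5 [ 0.0126  0.009  -0.0051] [0.0006 0.0018 0.0022] tip [585.1 135.5  90.4]
```

Emit:
arm_command --delta_rot '[[0.001,0.002,0.003],[0.001,0.002,0.003],[0.001,0.002,0.003],[0.001,0.002,0.003],[0,0,0.001]]' --travel '[[0.013,0.0095,-0.005],[0.013,0.0095,-0.005],[0.013,0.0095,-0.005],[0.013,0.0095,-0.005],[0.009,0.009,-0.005]]' --hand '[255,255,255,255,255]'

```text
t: 9.03
eef_pos: [586.7, 133.1, 88.7]
ee_rot: [-0.62, 2.39, 0.2]
force: [0.0, 0.8, -3.7]
grip_width: 55.3
```

```bash
python3 - <<'E'
from h import *
where();bot.get_image("wrist");bot.get_image("wrist");where();goto(-48,35,26,2)
o=bot.get_obs();im=bot.get_image("wrist");C=cam("wrist",o)
np.savez("w3.npz",K=C[0],R=C[1],t=C[2])
im=im[:,:,::-1]
cv2.imwrite("pics/w3.png",cv2.resize(im[:240,140:440],(800,640),interpolation=cv2.INTER_CUBIC)[:600])
E
```

```text
box corner [-48.1  -2.2  33.7] tilt 25.6 yaw -0.52 roll 0.15 F [ 0.   0.8 -3.7] w 55.3
box corner [-47.7  -1.8  33.6] tilt 25.7 yaw -0.42 roll 0.14 F [-0.5  0.3 -4.3] w 55.3
total [-0.0015  0.0017  0.0018] [ 0.001 -0.006  0.006] per row 2 [-0.0008  0.0009  0.0009] [ 0.0003 -0.0031  0.003 ] tip [585.1 135.5  90.4]
```

View pics/w3.png

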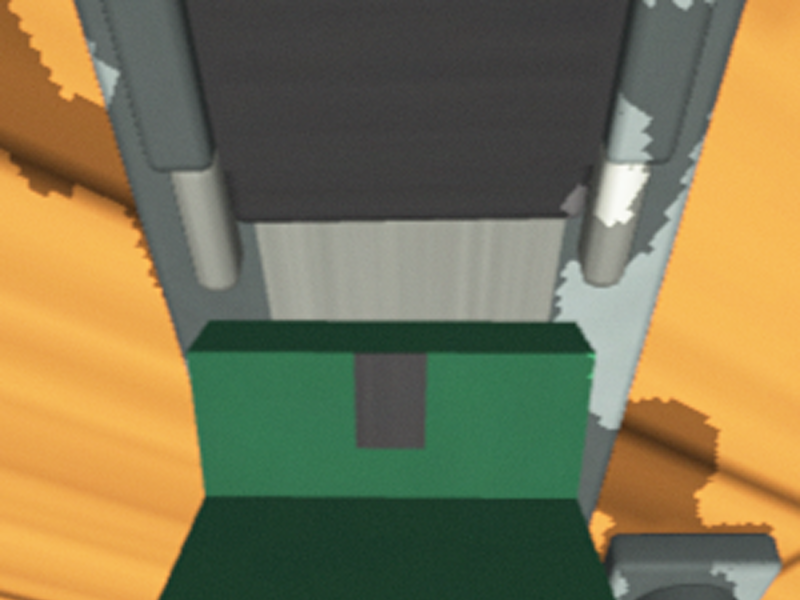

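```bash
python3 - <<'E'
from h import *
d=np.load("w3.npz");C=(d["K"],d["R"],d["t"]);D=np.linalg.inv(cradle())
f=lambda x,y:np.array([x*.375+140,y*.375])
for n,p,z in[("cheekL",(238,270),26),("cheekR",(582,265),26),("chLo",(172,172),26),("chLi",(214,172),26),("chRi",(607,165),26),("chRo",(650,165),26),("lipL",(237,219),44),("lipR",(568,217),44),("plL",(135,215),14),("plR",(687,215),14),("plL",(180,345),14),("plR",(650,345),14),("bedL",(258,225),14),("bedR",(566,225),14),("bedL",(272,320),14),("bedR",(552,320),14),("lugL",(190,352),62),("lugR",(594,352),62),("lugbL",(206,322),47.6),("lugbR",(577,322),47.6)]:
    X=w(C,f(*p),z);print(n,p,z,(D@[*X,1])[:3].round(1))
where()
E
```

```text
cheekL (238, 270) 26 [-39.9 -27.4  12. ]
cheekR (582, 265) 26 [-40.6  32.2  12. ]
chLo (172, 172) 26 [-58.3 -34.8  12. ]
chLi (214, 172) 26 [-58.2 -28.2  12. ]
chRi (607, 165) 26 [-59.   32.8  12. ]
chRo (650, 165) 26 [-58.9  39.4  12. ]
lipL (237, 219) 44 [-62.4 -21.9  30. ]
lipR (568, 217) 44 [-62.5  24.4  30. ]
plL (135, 215) 14 [-42.5 -46.9   0. ]
plR (687, 215) 14 [-41.9  52.    0. ]
plL (180, 345) 14 [-11.7 -45.6   0. ]
plR (650, 345) 14 [-11.4  52.9   0. ]
bedL (258, 225) 14 [-40.3 -25.    0. ]
bedR (566, 225) 14 [-40.   30.8   0. ]
bedL (272, 320) 14 [-18.3 -25.3   0. ]
bedR (552, 320) 14 [-18.1  31.5   0. ]
lugL (190, 352) 62 [-54.5 -27.7  48. ]
lugR (594, 352) 62 [-54.3  27.4  48. ]
lugbL (206, 322) 47.6 [-47.1 -28.8  33.6]
lugbR (577, 322) 47.6 [-47.   28.   33.6]
box corner [-49.2  -1.2  33.3] tilt 25.6 yaw -0.46 roll 0.18 F [-1.1 -0.6 -3.8] w 55.0
```

```bash
echo '{"x":571.4,"y":128.7,"z":14,"yaw":29.7}'>cr.json; python3 -c "
from h import *
where();goto(-48,15,26.5,3)"
```

```text
box corner [-49.2  -2.2  33.3] tilt 25.6 yaw -0.46 roll 0.18 F [-1.1 -0.6 -3.8] w 55.0
total [-0.0009  0.0026 -0.0173] [ 0.005 -0.015  0.006] per row 3 [-0.0003  0.0009 -0.0058] [ 0.0017 -0.0051  0.0021] tip [584.3 136.1  71. ]
```

Emit:
arm_command --delta_rot '[[0.002,-0.005,0.003],[0.002,-0.005,0.003],[0.002,-0.005,0.003]]' --travel '[[-0.0006,0.0013,-0.006],[-0.0006,0.0013,-0.006],[-0.0006,0.0013,-0.005]]' --hand '[255,255,255]'

```text
t: 9.43
eef_pos: [583.9, 134.5, 73.1]
ee_rot: [-0.625, 2.372, 0.204]
force: [0.4, -0.0, -4.0]
grip_width: 55.2
```

```bash
python3 -c "
from h import *
bot.get_image('wrist');bot.get_image('wrist');where();goto(-48,2,26.5,3)"
```

```text
box corner [-50.1  -0.5  16.2] tilt 26.4 yaw -0.08 roll 0.06 F [-0.6  0.7 -4. ] w 55.5
total [ 0.0015  0.0016 -0.0141] [-0.    -0.002  0.001] per row 3 [ 0.0005  0.0005 -0.0047] [-0.0001 -0.0005  0.0003] tip [584.3 136.1  58. ]
```

Emit:
arm_command --delta_rot '[[0,0,0.001],[0,0,0.001],[0,0,0.001]]' --travel '[[0.0006,0.0008,-0.004],[0.0006,0.0008,-0.004],[0.0004,0.0006,-0.004]]' --hand '[255,255,255]'

```text
t: 9.78
eef_pos: [585.2, 134.9, 61.4]
ee_rot: [-0.626, 2.373, 0.204]
force: [-0.1, -1.0, -4.0]
grip_width: 55.3
```

```bash
python3 - <<'E'
from h import *
bot.get_image('wrist');bot.get_image('wrist');where();goto(-48,1,26.5,3)
o=bot.get_obs();im=bot.get_image("wrist");C=cam("wrist",o)
np.savez("w4.npz",K=C[0],R=C[1],t=C[2])
cv2.imwrite("pics/w4.png",cv2.resize(im[:240,140:440,::-1],(800,640),interpolation=cv2.INTER_CUBIC)[:600])
E
```

```text
box corner [-48.3  -1.    4.8] tilt 26.4 yaw -0.03 roll 0.04 F [-0.9 -0.3 -4. ] w 55.6
total [-0.0003  0.001  -0.0037] [ 0.    -0.002  0.   ] per row 3 [-0.0001  0.0003 -0.0012] [ 0.     -0.0005  0.0001] tip [584.3 136.1  57. ]
```

View pics/w4.png

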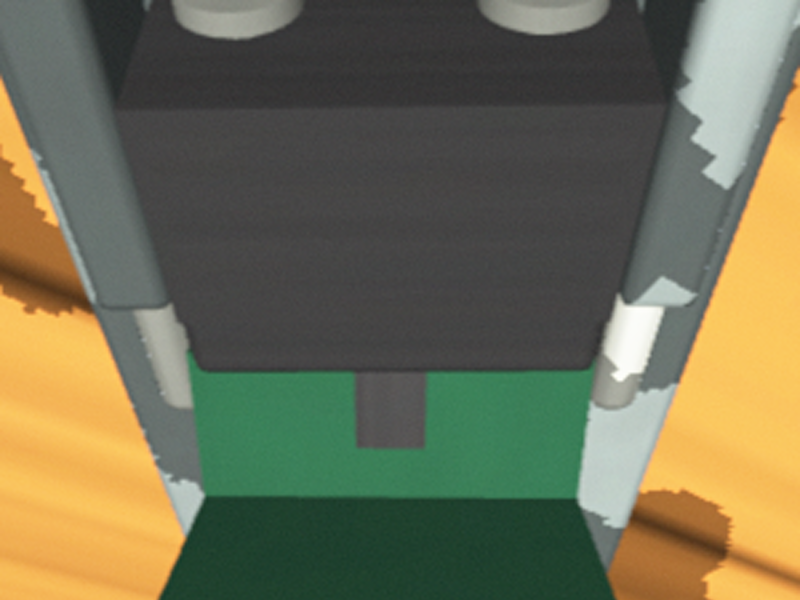

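Emit:
arm_command --delta_rot '[[0,-0.001,0],[0,-0.001,0],[0,0,0]]' --travel '[[0,0.0006,-0.0025],[0,0.0006,-0.0015],[0,0.0004,-0.001]]' --hand '[255,255,255]'

```text
t: 10.18
eef_pos: [585.1, 137.0, 56.0]
ee_rot: [-0.626, 2.371, 0.204]
force: [-0.6, -0.1, -3.6]
grip_width: 55.2
```

```bash
python3 -c "
from h import *
bot.get_image('wrist');bot.get_image('wrist');where();goto(-55,0.5,26.5,3);goto(-68,0.5,26.5,3)"
```

```text
box corner [-47.    0.4  -0.2] tilt 26.6 yaw 0.04 roll -0.04 F [ 0.1  0.6 -4.8] w 55.5
total [-0.0067 -0.0044  0.0006] [ 0.     0.001 -0.   ] per row 3 [-0.0022 -0.0015  0.0002] [ 0.      0.0004 -0.0001] tip [578.2 132.6  56.5]
total [-0.018  -0.0108  0.0006] [ 0.     0.001 -0.   ] per row 3 [-0.006  -0.0036  0.0002] [ 0.      0.0004 -0.0001] tip [566.9 126.2  56.5]
```

Emit:
arm_command --delta_rot '[[0,0,0],[0,0,0],[0,0,0],[0,0,0]]' --travel '[[0,0,-0.0015],[-0.003,-0.0015,0],[-0.003,-0.0015,0],[-0.003,-0.0015,0]]' --hand '[255,255,255,255]'

```text
t: 10.62
eef_pos: [577.0, 132.8, 55.5]
ee_rot: [-0.628, 2.368, 0.203]
force: [1.0, -0.2, -4.1]
grip_width: 55.4
```

```bash
python3 -c "
from h import *
bot.get_image('wrist');bot.get_image('wrist');where();bot.get_image('wrist');where();goto(-62,-1,26.5,3)"
```

```text
box corner [-56.2   0.7  -0.8] tilt 26.7 yaw 0.12 roll -0.10 F [-0.6  0.  -2.8] w 55.4
box corner [-56.    0.6  -0.7] tilt 26.7 yaw 0.12 roll -0.10 F [-0.3  0.1 -3.8] w 55.1
total [-0.0047 -0.0036 -0.0005] [-0.     0.004 -0.001] per row 3 [-0.0016 -0.0012 -0.0002] [-0.0002  0.0014 -0.0004] tip [572.2 129.2  55. ]
```

Emit:
arm_command --delta_rot '[[0,0.001,0],[0,0.001,0],[0,0,0],[0,0,0]]' --travel '[[-0.002,-0.0012,-0.0003],[-0.002,-0.0012,-0.0003],[-0.002,-0.0012,-0.0003],[-0.0015,-0.0008,0]]' --hand '[255,255,255,255]'

```text
t: 11.1
eef_pos: [570.8, 128.1, 55.9]
ee_rot: [-0.628, 2.366, 0.204]
force: [3.6, 2.2, -5.2]
grip_width: 55.1
```

```bash
python3 -c "
from h import *
bot.get_image('wrist');bot.get_image('wrist');where();bot.get_image('wrist');where();goto(-69,-1,26.5,3)"
```

```text
box corner [-63.6  -0.4  -0.5] tilt 26.8 yaw 0.16 roll -0.13 F [ 1.6  1.5 -3.1] w 55.5
box corner [-63.6  -0.5  -0.6] tilt 26.8 yaw 0.16 roll -0.13 F [ 1.9  0.8 -4.2] w 55.5
total [-0.0046 -0.0024 -0.0008] [-0.001  0.006 -0.002] per row 3 [-0.0015 -0.0008 -0.0003] [-0.0002  0.0019 -0.0006] tip [566.1 125.7  55. ]
```

Emit:
arm_command --delta_rot '[[0,0.002,0],[0,0.002,0],[0,0.002,0],[0,0,0]]' --travel '[[-0.002,-0.0011,0],[-0.002,-0.0011,0],[-0.002,-0.0011,0],[-0.002,-0.0009,0]]' --hand '[255,255,255,255]'

```text
t: 11.58
eef_pos: [565.5, 125.3, 57.7]
ee_rot: [-0.631, 2.365, 0.208]
force: [5.1, 4.6, -7.0]
grip_width: 55.2
```

```bash
python3 -c "
from h import *
bot.get_image('wrist');bot.get_image('wrist');where();bot.get_image('wrist');where();goto(-71,-1,20,4);goto(-72,-1,14,8)"
```

```text
box corner [-69.6  -0.4   1.4] tilt 26.9 yaw 0.32 roll 0.00 F [ 4.4  2.8 -6. ] w 55.4
box corner [-69.6  -0.5   1.4] tilt 26.9 yaw 0.32 roll -0.00 F [ 4.5  3.6 -5.8] w 55.1
total [ 0.0027  0.0017 -0.0101] [-0.06   0.104 -0.006] per row 4 [ 0.0007  0.0004 -0.0025] [-0.0149  0.0259 -0.0014] tip [568.1 126.9  47.6]
total [ 0.0047  0.0028 -0.0174] [-0.112  0.195 -0.006] per row 8 [ 0.0006  0.0003 -0.0022] [-0.014   0.0243 -0.0007] tip [570.1 128.   40.3]
```

Emit:
arm_command --delta_rot '[[-0.015,0.026,-0.001],[-0.015,0.026,-0.001],[-0.015,0.026,-0.001],[-0.015,0.026,-0.001],[0,0,0]]' --travel '[[0.0006,0.0005,-0.003],[0.0004,0.0004,-0.003],[0.0004,0.0004,-0.0025],[0.0004,0.0004,-0.002],[0,0,0]]' --hand '[255,255,255,255,255]'

```text
t: 12.15
eef_pos: [569.7, 127.6, 49.5]
ee_rot: [-0.661, 2.478, 0.172]
force: [2.7, 3.3, -5.0]
grip_width: 55.3
```

```bash
python3 -c "
from h import *
bot.get_image('wrist');bot.get_image('wrist');where();bot.get_image('wrist');where();goto(-72,-1,14,4)"
```

```text
box corner [-69.2  -0.5   0.8] tilt 20.2 yaw 0.26 roll -0.11 F [ 4.6  3.9 -2.8] w 55.4
box corner [-69.2  -0.5   0.8] tilt 20.2 yaw 0.26 roll -0.11 F [ 4.3  3.6 -2.9] w 55.4
total [ 0.0004  0.0005 -0.0093] [-0.052  0.095 -0.004] per row 4 [ 0.0001  0.0001 -0.0023] [-0.0131  0.0238 -0.001 ] tip [570.1 128.   40.3]
```

Emit:
arm_command --delta_rot '[[-0.013,0.024,-0.001],[-0.013,0.024,-0.001],[-0.013,0.024,-0.001],[-0.013,0.024,-0.001],[0,0,0]]' --travel '[[-0.0005,-0.0002,-0.003],[-0.0005,-0.0002,-0.0025],[-0.0003,0,-0.0025],[-0.0003,0,-0.0025],[-0.0003,0,0]]' --hand '[255,255,255,255,255]'

```text
t: 12.72
eef_pos: [571.0, 128.2, 42.0]
ee_rot: [-0.684, 2.57, 0.145]
force: [2.3, 1.9, -4.8]
grip_width: 55.6
```

```bash
python3 -c "
from h import *
bot.get_image('wrist');bot.get_image('wrist');where();bot.get_image('wrist');where();goto(-72,-1,12,2)"
```

```text
box corner [-70.8  -0.4  -0.1] tilt 14.7 yaw 0.12 roll -0.01 F [ 4.9  3.  -4.2] w 55.1
box corner [-70.8  -0.5  -0. ] tilt 14.7 yaw 0.12 roll -0.01 F [ 4.9  3.4 -3.8] w 55.2
total [-0.0001  0.0003 -0.0043] [-0.023  0.041 -0.002] per row 2 [-0.0001  0.0001 -0.0021] [-0.0115  0.0203 -0.001 ] tip [570.9 128.4  37.9]
```

Emit:
arm_command --delta_rot '[[-0.011,0.02,-0.001],[0,0,0],[0,0,0],[0,0,0],[0,0,0],[0,0,0]]' --travel '[[-0.0003,-0.0001,-0.002],[-0.0003,0,0],[0,0,0],[0,0,0],[0,0,0],[0,0,0]]' --hand '[255,255,0,0,0,0]'

```text
t: 13.37
eef_pos: [567.6, 126.0, 39.2]
ee_rot: [-0.684, 2.591, 0.136]
force: [-0.9, -0.4, 0.4]
grip_width: 86.0
```

```bash
python3 - <<'E'
from h import *
o=bot.get_obs();im=bot.get_image("wrist");where();print(o["eef_pos"])
C=cam("wrist",o);np.savez("w5.npz",K=C[0],R=C[1],t=C[2])
cv2.imwrite("pics/w5.png",cv2.resize(im[:,:,::-1],(800,600),interpolation=cv2.INTER_CUBIC))
E
```

```text
box corner [-75.5  -0.2  -1.4] tilt 13.4 yaw -0.12 roll -0.01 F [ 0.6 -0.3 -0. ] w 85.5
[567.59300015 126.0379015   39.24265803]
```

View pics/w5.png

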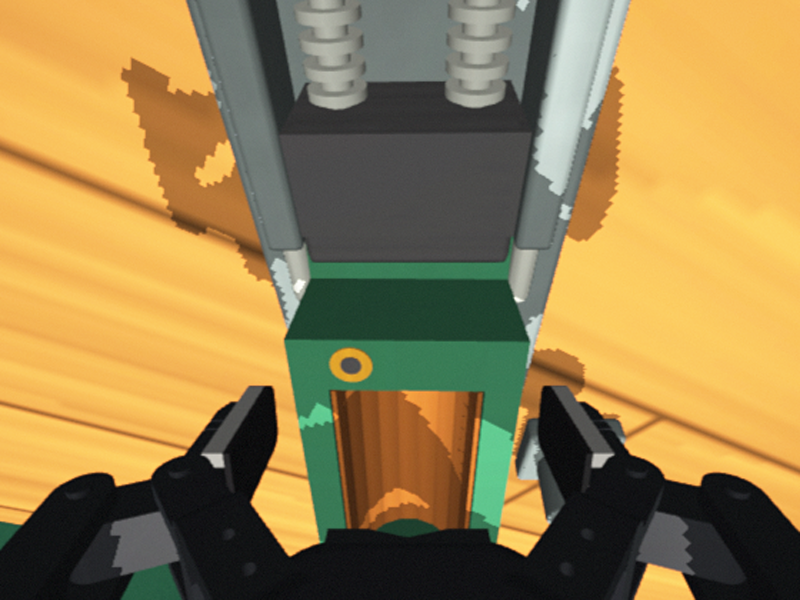

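The box end is under the lip with the stop pushed back, and the box leans on the bolt. Next I withdraw the open gripper along the tool axis, then lean it further back.

Emit:
arm_command --delta_rot '[[0,0,0],[0,0,0],[0,0,0],[0.02,-0.04,0],[0.04,-0.07,0],[0.04,-0.07,0]]' --travel '[[-0.006,-0.0035,0.014],[-0.009,-0.005,0.02],[-0.011,-0.006,0.024],[-0.008,-0.004,0.018],[-0.005,-0.003,0.005],[0,0,0]]' --hand '[0,0,0,0,200,255]'

```text
t: 13.92
eef_pos: [529.8, 104.0, 125.5]
ee_rot: [-0.633, 2.385, 0.192]
force: [0.2, -0.6, -0.9]
grip_width: 64.2
```

```bash
cat >> h.py <<'E'
def tip(n=None,*t):
    D=cradle();P=np.linalg.inv(D)@pose(bot.get_obs());o=bot.get_obs()
    print("tip",P[:3,3].round(1),"lean %.1f side %.2f yaw %.2f"%tuple(np.degrees([np.arcsin(P[0,2]),np.arcsin(P[1,2]),np.arctan2(-P[0,1],P[1,1])])),"Fcr",(D[:3,:3].T@o["force"]).round(1),"w",round(o["grip_width"],1))
    if n:
        x,z,l=t;l=np.radians(l);c,s=np.cos(l),np.sin(l)
        Q=D[:3,:3]@np.array([[-c,0,s],[0,1,0],[-s,0,-c]]);d=(D@[x,0,z,1])[:3]-(D@P)[:3,3]
        r=R.from_matrix(Q@(D@P)[:3,:3].T).as_rotvec();print("total",(d/1000).round(4),r.round(3),"per",n,(d/n/1000).round(4),(r/n).round(4))
E
python3 - <<'E'
from h import *
bot.get_image("wrist");bot.get_image("scene");tip(4,-20,100,48)
for c in("wrist","scene","top"): print([(np.round(d["centre"]),round(d["conf"],2)) for d in bot.look_for("box_centre",c)][:3])
E
```

```text
tip [-51.8   0.5 107.4] lean 38.7 side -1.30 yaw -0.63 Fcr [-0.3  0.7 -0.3] w 48.9
total [ 0.0279  0.0153 -0.0074] [ 0.097 -0.132  0.013] per 4 [ 0.007   0.0038 -0.0018] [ 0.0244 -0.0329  0.0032]
[(array([290., 197.]), 0.59)]
[(array([167., 171.]), 0.91), (array([334., 281.]), 0.89), (array([152., 214.]), 0.63)]
[(array([426., 197.]), 0.98), (array([385., 212.]), 0.72), (array([385., 158.]), 0.61)]
```

Emit:
arm_command --delta_rot '[[0.025,-0.034,0.003],[0.025,-0.034,0.003],[0.025,-0.034,0.003],[0.025,-0.034,0.003],[0,0,0]]' --travel '[[0.007,0.004,-0.002],[0.007,0.004,-0.002],[0.007,0.004,-0.002],[0.007,0.004,-0.002],[0,0,0]]' --hand '[255,255,255,255,255]'

```text
t: 14.58
eef_pos: [566.6, 121.7, 117.0]
ee_rot: [-0.599, 2.229, 0.266]
force: [-0.4, 0.4, -1.1]
grip_width: -0.1
```

```bash
python3 - <<'E'
from h import *
bot.get_image("wrist");im=bot.get_image("wrist");tip(4,42,85,49)
im2=bot.get_image("scene")
a=cv2.resize(im[:,:,::-1],(560,420));b=cv2.resize(im2[180:360,250:430,::-1],(420,420),interpolation=cv2.INTER_CUBIC)
cv2.imwrite("pics/w6.png",cv2.resize(np.hstack([a,b]),(800,343)))
E
```

```text
tip [ -8.1  -3.5 103.6] lean 48.5 side 0.10 yaw 0.31 Fcr [-0.   0.3 -0.4] w 0.2
total [ 0.0418  0.0278 -0.0186] [ 0.008 -0.006 -0.005] per 4 [ 0.0104  0.007  -0.0046] [ 0.0019 -0.0015 -0.0013]
```

View pics/w6.png

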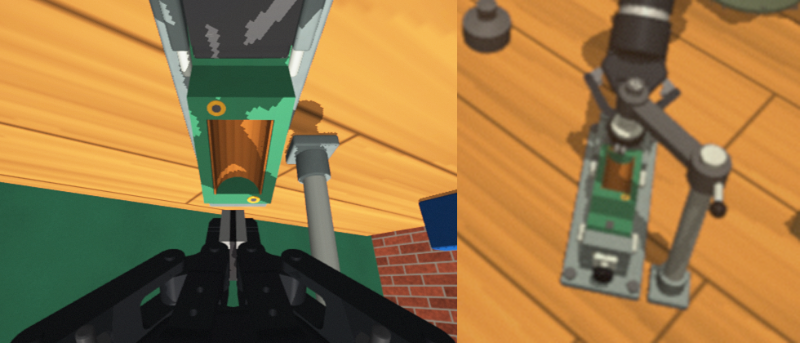

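Emit:
arm_command --delta_rot '[[0.002,-0.002,0],[0.002,-0.002,0],[0.002,-0.002,0],[0.002,-0.002,0]]' --travel '[[0.01,0.007,-0.006],[0.01,0.007,-0.006],[0.01,0.007,-0.004],[0.009,0.0065,-0.001]]' --hand '[255,255,255,255]'

```text
t: 15.07
eef_pos: [607.0, 149.7, 102.3]
ee_rot: [-0.595, 2.224, 0.269]
force: [0.2, -0.4, 0.6]
grip_width: 0.0
```

```bash
python3 - <<'E'
from h import *
bot.get_image("wrist");bot.get_image("wrist");tip(4,43,80,49)
E
```

```text
tip [42.4  0.6 89.1] lean 49.1 side 0.13 yaw 0.31 Fcr [1.3 0.5 0.2] w -0.0
total [ 0.0008 -0.0002 -0.0091] [ 0.002  0.003 -0.005] per 4 [ 0.0002 -0.     -0.0023] [ 0.0005  0.0007 -0.0014]
```

Emit:
arm_command --delta_rot '[[0,0,0],[0,0,0],[0,0,0],[0,0,0]]' --travel '[[0,0.0002,-0.003],[0,0.0002,-0.003],[0,0.0002,-0.003],[0,0.0002,-0.001]]' --hand '[255,255,255,255]'

```text
t: 15.5
eef_pos: [608.0, 151.5, 93.9]
ee_rot: [-0.599, 2.219, 0.268]
force: [-0.2, -0.0, 2.9]
grip_width: 0.3
```

```bash
python3 - <<'E'
from h import *
bot.get_image("wrist");bot.get_image("wrist");tip();bot.get_image("wrist");tip(4,44,76,48)
E
```

```text
tip [42.9  1.7 79.8] lean 49.1 side 0.15 yaw 0.38 Fcr [ 0.6 -0.1  1.5] w 0.0
tip [42.9  1.6 79.8] lean 49.1 side 0.14 yaw 0.37 Fcr [0.8 0.5 1.4] w -0.1
total [ 0.0018 -0.0009 -0.0038] [-0.006  0.019 -0.007] per 4 [ 0.0004 -0.0002 -0.0009] [-0.0016  0.0047 -0.0016]
```

Emit:
arm_command --delta_rot '[[0,0,0],[0,0,0],[0,0,0],[0,0,0]]' --travel '[[0.0006,0.0002,-0.003],[0.0006,0.0002,-0.003],[0.0006,0.0002,-0.003],[0.0006,0.0002,-0.003]]' --hand '[255,255,255,255]'

```text
t: 15.98
eef_pos: [611.7, 153.2, 84.8]
ee_rot: [-0.6, 2.211, 0.271]
force: [-6.2, -0.7, 10.5]
grip_width: 0.0
```

```bash
python3 - <<'E'
from h import *
tip();bot.get_image("wrist");tip()
E
```

```text
tip [47.2  1.3 70.8] lean 49.6 side 0.25 yaw 0.55 Fcr [-5.7  2.5 10.5] w 0.0
tip [47.2  1.4 70.3] lean 49.5 side 0.25 yaw 0.54 Fcr [0.9 1.9 4.7] w 0.1
```

Emit:
arm_command --delta_rot '[[0,0.002,0],[0,0.002,0],[0,0.002,0],[0,0.002,0]]' --travel '[[0.0001,0.0001,-0.003],[0.0001,0.0001,-0.003],[0,0.0001,-0.003],[0,0.0001,-0.003]]' --hand '[255,255,255,255]'

```text
t: 16.37
eef_pos: [612.8, 153.9, 72.4]
ee_rot: [-0.6, 2.217, 0.274]
force: [0.7, 0.9, 1.7]
grip_width: -0.3
```

```bash
python3 - <<'E'
from h import *
tip();bot.get_image("wrist");tip()
E
```

```text
tip [48.4  1.4 58.4] lean 49.3 side 0.40 yaw 0.58 Fcr [1.  0.5 1.7] w -0.3
tip [48.   1.4 57.6] lean 49.2 side 0.40 yaw 0.55 Fcr [-0.  -0.8  0.1] w -0.3
```

Emit:
arm_command --delta_rot '[[0,0,0],[0,0,0],[0,0,0],[0,0,0]]' --travel '[[0,0,-0.002],[0,0,-0.002],[0,0,-0.002],[0,0,-0.002]]' --hand '[255,255,255,255]'

```text
t: 16.75
eef_pos: [613.2, 153.9, 66.0]
ee_rot: [-0.6, 2.212, 0.275]
force: [-18.9, -8.9, 29.9]
grip_width: -0.2
```

```bash
python3 - <<'E'
from h import *
tip();bot.get_image("wrist");tip()
im=bot.get_image("wrist");im2=bot.get_image("scene")
a=cv2.resize(im[:,:,::-1],(560,420));b=cv2.resize(im2[180:360,250:430,::-1],(420,420),interpolation=cv2.INTER_CUBIC)
cv2.imwrite("pics/w7.png",cv2.resize(np.hstack([a,b]),(800,343)))
E
```

```text
tip [48.8  1.2 52. ] lean 49.6 side 0.43 yaw 0.64 Fcr [-20.8   1.7  29.9] w -0.2
tip [48.7  1.2 52.1] lean 49.6 side 0.42 yaw 0.63 Fcr [-14.4   0.4  23.1] w 0.1
```

View pics/w7.png

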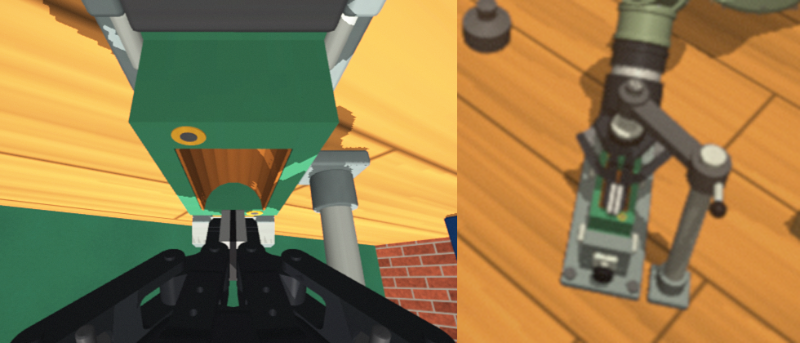

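It stopped dead at the seated rim height, so I'll withdraw along the tool axis.

Emit:
arm_command --delta_rot '[[0,0,0],[0,0,0],[0,0,0],[0,0,0],[0,0,0],[0,0,0],[0,0,0],[0,0,0]]' --travel '[[0,0,0.004],[-0.004,-0.002,0.006],[-0.014,-0.008,0.014],[-0.02,-0.011,0.018],[-0.025,-0.014,0.022],[-0.025,-0.014,0.025],[-0.025,-0.014,0.025],[0,0,0]]' --hand '[255,255,255,255,255,255,255,255]'

```text
t: 17.57
eef_pos: [489.2, 89.9, 179.3]
ee_rot: [-0.6, 2.223, 0.278]
force: [0.4, -0.4, 1.1]
grip_width: 0.1
```

Emit:
arm_command --delta_rot '[[0,0,0],[0,0,0],[-0.04,0.09,0],[-0.04,0.09,0],[0,0,0]]' --travel '[[-0.025,-0.014,0.025],[-0.025,-0.014,0.025],[-0.015,-0.02,0.02],[-0.01,-0.03,0.01],[0,0,0]]' --hand '[255,255,255,255,255]'

```text
t: 17.98
eef_pos: [420.3, 24.9, 239.9]
ee_rot: [-0.622, 2.386, 0.264]
force: [2.3, -0.4, 2.0]
grip_width: 0.0
```

```bash
python3 - <<'E'
from h import *
tip();bot.get_image("wrist");tip()
im=bot.get_image("wrist");im2=bot.get_image("scene");t=bot.get_image("top")
for n in("box_centre","bolt_nose","stop_face","housing_top"): print(n,[(np.round(d["centre"]),round(d["conf"],2)) for d in bot.look_for(n,"scene")][:3])
D=cradle();C=cam("scene")
for n,q in(("bolt_nose",(68,0,20)),("boltend rim L",(53,28,46)),("boltend rim R",(53,-28,46)),("stopend rim L",(-53,28,46)),("stopend rim R",(-53,-28,46)),("lug end L",(75,28,16)),("lugR",(75,-28,16)),("housing",(83,0,60))):
    p=proj(C,(D@[*q,1])[:3]);print(n,((p-[290,210])*400/110).round(0))
a=cv2.resize(im2[210:320,290:400,::-1],(400,400),interpolation=cv2.INTER_CUBIC)
b=cv2.resize(im[:,:,::-1],(400,300));b=np.vstack([b,np.zeros((100,400,3),np.uint8)])
cv2.imwrite("pics/w8.png",np.hstack([a,b]))
E
```

```text
tip [-182.7  -15.3  225.9] lean 39.7 side 1.39 yaw 0.14 Fcr [ 1.8 -1.5  2. ] w 0.0
tip [-181.9  -14.5  224.5] lean 39.9 side 1.35 yaw 0.16 Fcr [ 0.3 -0.2  0.1] w -0.1
box_centre [(array([332., 283.]), 0.89), (array([164., 170.]), 0.87), (array([152., 212.]), 0.76)]
bolt_nose [(array([326., 319.]), 0.53)]
stop_face [(array([332., 261.]), 0.68)]
housing_top [(array([345., 286.]), 0.9)]
bolt_nose [140. 348.]
boltend rim L [189. 317.]
boltend rim R [106. 300.]
stopend rim L [207. 191.]
stopend rim R [129. 176.]
lug end L [179. 369.]
lugR [ 96. 352.]
housing [143. 335.]
```

View pics/w8.png

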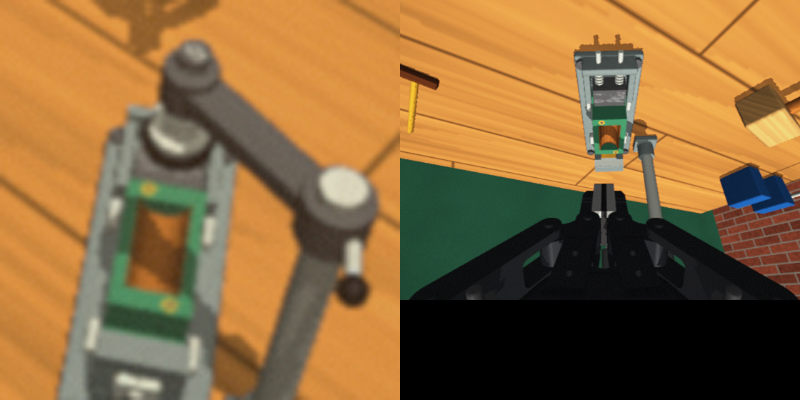

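```bash
python3 -c "
from plant import bot
print(bot.get_obs()['t'],bot.get_obs()['force']);print(bot.close_job())"
```

```text
18.3833 [-0.57219698  0.24636624  0.58224756]
the job is handed in; nothing more can be done
None
```

The green core box half is seated in the cradle, and I handed the job in at about 18.4 s. One end went in under the lip with the stop pushed back roughly 5–7 mm. I let the other end lean on the bolt, then pressed its rim down with the closed fingers until it stopped dead.

- **Press force:** the force rose to about 10 N as the rim went down, then fell to near zero partway, as if the bolt had snapped past. It reached about 30 N upward, with about 20 N sideways, at the dead stop. That is above the 10–25 N given for snapping it in; I backed off straight away.
- **Seated position:** in the last scene picture the four upper rim corners are within about 5 pixels, in the roughly 3.6x enlarged crop, of where a flat, seated box should show. By my estimate a box still leaning would have shown the bolt-end rim about 20 pixels off. The rim stopped about 2–3 mm below the height I expected from the arm's readings, within the roughly 2 mm calibration error and some sag.
- **Not seen directly:** the bolt nose over the lug did not show clearly. That the bolt is home rests on the force drop, the dead stop and the box lying flat.
- **Rest of the scene:** I did not touch the hold-down arm, mallet, weight, vent rod or the other two boxes. The gripper is clear of everything, with close to zero wrist force.
- **Pickup:** I gripped the box twice, because the first grip was too high.

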